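# Pack the fly tyer's stacking tray kit

## Robot

A 6-joint arm with a two-finger parallel gripper is mounted at the origin on the work surface. World frame = base frame: x ahead of the robot, y to its left, z up, the work surface at z = 0. Lengths are in mm, angles in rad, forces in N, time in s.
With the tool pointing down it reaches from about 350 to 775 mm from the base axis. Payload 7.3 kg.
Tool frame: the origin (TCP) lies at the very end of the fingers, on their centre line; the grasp point (between the pads) lies 19 mm behind it (bot.grip_point_offset is the distance from the TCP to the grasp point, in mm); z points along the fingers, y is the line along which they close (so a half turn about z gives the same grasp; the last joint's range is limited). The gripper opens to 92 mm and grips with 3 to 60 N. Pads are 19 mm wide; open, the fingers measure 130 mm over their backs; the gripper's body (75 mm by 190 mm) begins 47 mm behind the grasp point.
Start: joints at [1.067, 0.342, 1.524, -0, 1.275, -0.146], TCP at [183.849, 491.777, 226.741] pointing down, gripper open.
Joint ranges: [-2.53, 2.53], [-0.77, 2.02], [0.04, 2.7], [-1, 4.14], [0.28, 2.66], [-3.11, 3.11]. Speed limits (rad/s): [2.57, 2.57, 3.14, 3.14, 3.14, 3.14].

## Interface

Orientations are given as [roll, pitch, yaw] about the fixed x, y, z axes, in that order (R = Rz(yaw) Ry(pitch) Rx(roll)).
In Python, from plant import bot gives the robot as it stands. The module is installed in compiled form; this text tells all that it offers.
- The arm moves only by the shell command python3 -m jog 'ROWS' [OPENING]. ROWS is JSON, a list of rows, each a list of 6 numbers: the shift along the tool's x, y, z in mm, then the turn, a rotation vector about the tool's x, y, z in rad. In form: [[dx, dy, dz, rx, ry, rz], ...]. A call has 1 to 12 rows; each row shifts and turns the commanded pose from where the row before left it, along the tool's axes as they then stand; what a row does not reach is not made up. A row lasts 1/10 s, in which the tool goes at most 50 mm and 8.59 degrees, less where a joint would pass 70% of its speed; a pose out of reach is approached as far as the arm can. A call with a gripper value outside its range is refused whole. OPENING is the opening in per cent of the stroke, from 0 (shut) to 100 (fully open), set as the call begins (- or left out, the last holds). The fingers move at their own pace and stop on an object; the grip force is fixed at half the most. Time passes only in rows, so rows that do not move let the fingers close. It gives the time, the measured TCP pose, the force, the opening and the grip force at its end, in the units of the state.
- bot.get_obs(): the state, without advancing time (a new reading comes with each control period).
- bot.capture(name): name is "side" or "top"; returns the picture (480x640x3 uint8, red, green, blue); there is no depth.
- bot.camera_model(name): a dict with "fx", "fy", "cx", "cy" (pixels), "position" and "orientation" of the camera in the world. Camera axes: x right, y down, z forward; pixel columns grow to the right and rows downward; lengths in mm; the calibration is good to about 2 mm. A picture is of the moment at which its call begins. camera_model takes no time and is no camera call.
- bot.close_job(): hands the job in; it is judged then, once.
Trained networks look in the newest picture that a camera, given by its name, has taken for a name from the list of things; names that differ only in an ending like _2 or _b are one class to them, and where a whole thing is asked for, a point or a joint stands for the part that bears it (a point fixed in the world has none). Each returns a list of dicts, best first, with "p" (0 to 1); they miss things now and then, are a little off and sometimes report something else, mostly with a low value. They report only what shows in the picture. A call takes as long as a camera call. They do not tell look-alikes from the thing itself.
- bot.outline_of(target, camera): "mask" (480x640 bool, what is visible of it) and "pixel" ([column, row] in pixels, amid what is visible of it).
The state is a dict: "time": time; "joint_positions": joint angles; "dq": joint speeds; "tau": joint torques, N m; "tool_pos": TCP position; "tcp_rot": TCP orientation; "contact_force": force on the tool from outside, world axes, zero at the start; "moment": the same for the moment, N m; "grip_width": finger opening in mm; "finger_force": force on a finger pad.
Only numpy, scipy, OpenCV 4.12 (cv2) and the standard library are available. Lean on these libraries where they do the work, as an engineer would, in place of code of your own. Each camera call takes 0.05 s, during which the arm holds its last target. There are 200 camera calls.

## Task

Pack the stacking kit back together for the night in the bay of the plywood tying station: first the deep tray with the thread spools, on it the four-pocket bead tray, on that the fly tray with the foam, and the lid last. Each must nest fully down and square in the one below before the next goes on; keep the open trays level and set them down rather than dropping them, and leave the round hook tin, the drinks can and the mug where they stand.

Things in the scene. Friction and masses are not known exactly. Their poses are not given: they have to be found in the camera images.
- bay (a point): Centre of the mouth of the recess in the fixed plywood station, on its top face, 16 mm above the table. Recess 53 (own x) x 85 (own y) x 7 mm deep: trays lie with their long side along its y. The 16 mm board reaches 60 mm from here to -x, 110 mm to +x and 110 mm to each side in y; a row of spools, 36 mm high above the board, stands 72 to 104 mm off on the +x side.
- deep_tray_c (a point): Smoke-grey open plastic tray, 90 (own x) x 58 (own y) mm outside, 56 mm high, walls 2.5 mm; no partitions, three thread spools standing inside. 0.1 to 0.17 kg. Point at its centre, z up. Its foot, 76 x 44 x 5 mm (part of the height), drops inside the rim below with 4.5 mm spare all round, either way round; its wide part rests on that rim. Seated, its centre is 23 mm above the bay mouth. Grip the long sides, not their lowest 6 mm.
- bead_tray_c (a point): Smoke-grey open plastic tray, 90 (own x) x 58 (own y) mm outside, 44 mm high, walls 2.5 mm; crossed partitions, four pockets of beads. 0.08 to 0.15 kg. Point at its centre, z up. Its foot, 76 x 44 x 5 mm (part of the height), drops inside the rim below with 4.5 mm spare all round, either way round; its wide part rests on that rim. Seated, its centre is 45 mm above the deep tray's. Grip the long sides, not their lowest 6 mm.
- fly_tray_c (a point): Smoke-grey open plastic tray, 90 (own x) x 58 (own y) mm outside, 40 mm high, walls 2.5 mm; white foam inside with rows of small flies. 0.06 to 0.11 kg. Point at its centre, z up. Its foot, 76 x 44 x 5 mm (part of the height), drops inside the rim below with 4.5 mm spare all round, either way round; its wide part rests on that rim. Seated, its centre is 37 mm above the bead tray's. Grip the long sides, not their lowest 6 mm.
- kit_lid_c (a point): Lid: smoke-grey plate 90 (own x) x 58 (own y) x 5 mm with an upright bar handle, 56 mm long (own x), 12 mm thick (own y), 38 mm high; 48 mm high in all, under 0.1 kg. Point on the handle, 32 mm above the underside, 16 mm below its top, z up: grip there, clear of the plate. Its 76 x 44 x 5 mm foot drops inside the fly tray's rim, either way round. Seated, this point is 47 mm above the fly tray's centre.
- hook_tin_c (a point): Round aluminium hook tin, 55 mm across, 26 mm high, standing among the trays; leave it. Point at its centre.
- drink_can_c (a point): Slim black drinks can, 53 mm across, 132 mm high, standing at the back left; leave it. Point at its centre.
- mug_c (a point): Blue mug, 76 mm across with a handle at its side, 88 mm high, standing at the back right; leave it. Point at its centre.
Not all that is in view belongs to the job. What is shaped like the part that bears fly_tray_c but purple is not meant. Leave any yellow look-alike of the part that bears bead_tray_c alone.

How it is judged:
By the outcome, as a careful person would: the job done as asked, in the order asked, and still so for the second after the job is handed in, with the robot touching nothing.
It also fails if it takes over 128 s, if anything falls off the work surface, if the arm or the gripper's body presses on something with over 40 N, if the wrist force passes 120 N, or if a joint passes its speed limit or range.

## Working session

There is one attempt and no reset: what is moved stays moved. The work goes in short steps, Python scripts to look and compute and a shell command to move; the robot and the scene stay as the last step left them, time stands still between calls to the robot, and variables do not carry over. Pictures are saved under pics/ and viewed, at most 14 in all, crops included, and the job is handed in when it is done.

```bash
mkdir -p pics; python3 - <<'E'
from plant import bot
import cv2,numpy as np
for c in("top","side"):
    im=bot.capture(c); cv2.imwrite(f"pics/{c}0.png",im[:,:,::-1]); m=bot.camera_model(c); print(c,m)
    for t in ["bay","deep_tray_c","bead_tray_c","fly_tray_c","kit_lid_c","hook_tin_c","drink_can_c","mug_c"]:
        try: print(t,[(np.round(d["pixel"]).tolist(),round(float(d["p"]),2),int(d["mask"].sum())) for d in bot.outline_of(t,c)])
        except Exception as e: print(t,e)
print(bot.get_obs())
E
```

```text
top {'fx': 479.8539772993974, 'fy': 479.8539772993974, 'cx': 325.5420641604041, 'cy': 245.22786470634927, 'position': array([ 396.26587573,  -16.63773438, 1249.9422912 ]), 'orientation': array([-3.05855272,  0.00887611, -1.56013823])}
bay [([350.0, 171.0], 0.61, 5412)]
deep_tray_c [([332.0, 259.0], 0.58, 861)]
bead_tray_c [([248.0, 253.0], 0.78, 830), ([269.0, 203.0], 0.55, 911)]
fly_tray_c [([408.0, 269.0], 0.88, 876), ([447.0, 325.0], 0.68, 915)]
kit_lid_c [([470.0, 230.0], 0.83, 802)]
hook_tin_c [([169.0, 231.0], 0.73, 400)]
drink_can_c [([213.0, 163.0], 0.91, 710)]
mug_c [([445.0, 162.0], 0.82, 1009)]
side {'fx': 594.1336589365741, 'fy': 594.1336589365741, 'cx': 316.5236701528537, 'cy': 245.4258191426556, 'position': array([  357.70853793, -1179.60706284,   992.57210179]), 'orientation': array([-2.22941278,  0.01487139, -0.13751146])}
bay [([394.0, 275.0], 0.69, 4270)]
deep_tray_c [([301.0, 265.0], 0.78, 1124)]
bead_tray_c [([350.0, 223.0], 0.8, 657), ([295.0, 219.0], 0.72, 644)]
fly_tray_c [([303.0, 324.0], 0.88, 1074), ([242.0, 361.0], 0.78, 1425)]
kit_lid_c [([358.0, 378.0], 0
[... 222 characters left out ...]
ime': 0.9, 'joint_positions': array([ 1.06697395e+00,  3.41968788e-01,  1.52414141e+00, -2.43429020e-05,
        1.27542379e+00, -1.45981464e-01]), 'dq': array([ 1.50934484e-04,  5.13886186e-04, -1.19054467e-04,  1.83419655e-03,
        3.84269131e-04,  7.27702129e-05]), 'tau': array([-1.16302333e-03, -4.31113529e+01, -2.44481474e+01,  7.17082084e-02,
        4.81593143e-02, -2.53025121e-06]), 'tool_pos': array([183.85528732, 491.74450916, 226.74224109]), 'tcp_rot': array([3.14153799e+00, 3.15762263e-05, 2.78375882e+00]), 'contact_force': array([0.26894832, 0.60290001, 0.41501445]), 'moment': array([-0.0017617 ,  0.01821119, -0.01035779]), 'finger_force': 0.0, 'grip_width': 91.6390325129237}
```

```bash
python3 - <<'E'
import cv2
a=cv2.imread("pics/top0.png"); cv2.imwrite("pics/topc.png",cv2.resize(a[120:360,150:500],(800,549),interpolation=cv2.INTER_CUBIC))
a=cv2.imread("pics/side0.png"); cv2.imwrite("pics/sidec.png",cv2.resize(a[140:420,180:520],(728,600),interpolation=cv2.INTER_CUBIC))
E
```

```text
(no output)
```

View pics/topc.png

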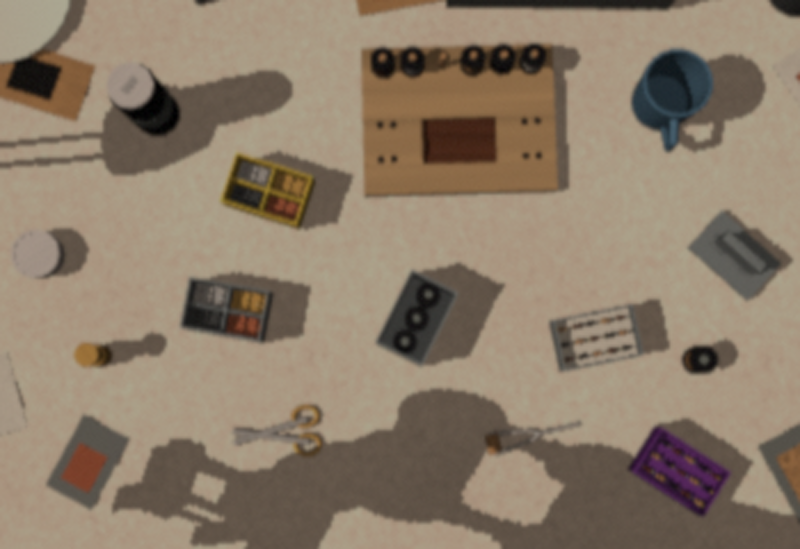

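View pics/sidec.png

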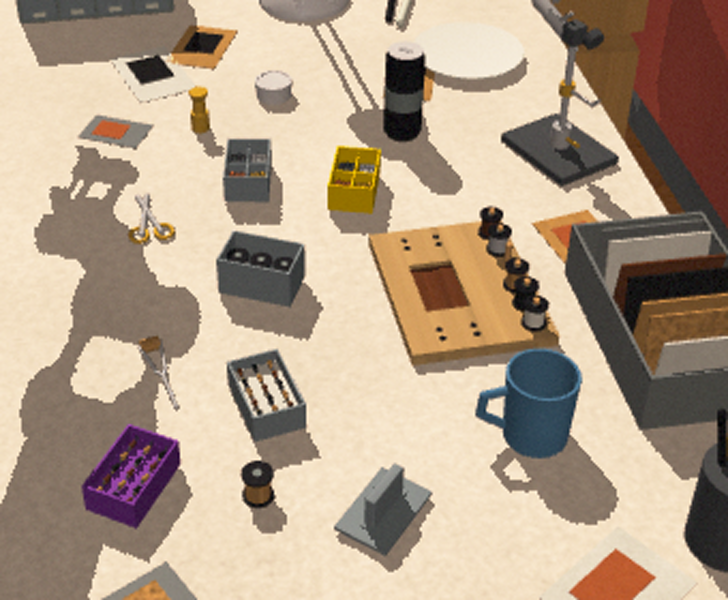

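Top view: the wanted things are deep tray (332,259), grey bead tray (248,253; the yellow look-alike at (269,203)), fly tray with white foam (408,269; the purple look-alike at (447,325)), and lid (470,230). The recess is at about (351,181). The side view agrees: bead tray (296,219), deep (301,265), fly (303,324), lid (358,378). I'll fit the poses by silhouette.

```bash
cat > h.py <<'E'
from plant import bot
import cv2,numpy as np
from scipy.optimize import minimize
from scipy.spatial.transform import Rotation as Ro
CM={c:bot.camera_model(c) for c in("top","side")}
def proj(P,c):
    m=CM[c]; R=Ro.from_euler("xyz",m["orientation"]).as_matrix()
    q=(np.asarray(P,float)-m["position"])@R
    return np.c_[m["fx"]*q[:,0]/q[:,2]+m["cx"],m["fy"]*q[:,1]/q[:,2]+m["cy"]]
def ray(px,c,z):
    m=CM[c]; R=Ro.from_euler("xyz",m["orientation"]).as_matrix()
    d=R@np.array([(px[0]-m["cx"])/m["fx"],(px[1]-m["cy"])/m["fy"],1]); return m["position"]+d*(z-m["position"][2])/d[2]
def box(lx,ly,z0,z1): return [(sx*lx/2,sy*ly/2,z) for sx in(-1,1) for sy in(-1,1) for z in(z0,z1)]
def tray(h): return [box(76,44,0,5),box(90,58,5,h)]
LID=[box(76,44,0,5),box(90,58,5,10),box(56,12,10,48)]
S=4
def render(parts,p,c):
    im=np.zeros((480*S,640*S),np.uint8); R=Ro.from_euler("z",p[2]).as_matrix()
    for b in parts:
        P=np.array(b)@R.T+[p[0],p[1],p[3] if len(p)>3 else 0]
        h=cv2.convexHull(((proj(P,c)+.5)*S*16-8).astype(np.int32)); cv2.fillConvexPoly(im,h,1,shift=4)
    return im
def fit(parts,masks,p0,z=0):
    big={c:cv2.resize(m.astype(np.uint8),None,fx=S,fy=S,interpolation=cv2.INTER_NEAREST) for c,m in masks.items()}
    def f(p):
        s=0
        for c,m in big.items():
            r=render(parts,[*p,z],c); s-=(r&m).sum()/max((r|m).sum(),1)
        return s/len(big)
    best=None
    for y in np.arange(4)*np.pi/4+p0[2]:
        o=minimize(f,[p0[0],p0[1],y],method="Nelder-Mead",options=dict(initial_simplex=[[p0[0],p0[1],y],[p0[0]+12,p0[1],y],[p0[0],p0[1]+12,y],[p0[0],p0[1],y+.4]],xatol=.02,fatol=1e-5))
        if best is None or o.fun<best.fun: best=o
    return best.x,best.fun
def near(t,c,px):
    return min(bot.outline_of(t,c),key=lambda d:np.hypot(*(np.array(d["pixel"])-px)))["mask"]
E
python3 - <<'E'
from h import *
T={"deep_tray_c":(tray(56),(332,259),(301,265)),"bead_tray_c":(tray(44),(248,253),(295,219)),"fly_tray_c":(tray(40),(408,269),(303,324)),"kit_lid_c":(LID,(470,230),(358,378))}
for c in CM: bot.capture(c)
for t,(pa,a,b) in T.items():
    ms={"top":near(t,"top",a),"side":near(t,"side",b)}
    p0=[*ray(a,"top",25)[:2],0]
    for s in (ms,{"top":ms["top"]},{"side":ms["side"]}):
        x,f=fit(pa,s,p0); print(t,list(s),x[:2].round(1),round(np.mod(x[2],np.pi),3),round(f,3))
# bay
for c,px in(("top",(351,181)),("side",(386,274))):
    im=cv2.imread(f"pics/{c}0.png")
    hsv=cv2.cvtColor(im,cv2.COLOR_BGR2HSV); m=(im[:,:,2]<130).astype(np.uint8)
    n,l,st,ce=cv2.connectedComponentsWithStats(m,connectivity=4)
    k=l[px[1],px[0]]; print(c,im[px[1],px[0]],st[k] if k else None)
    mm=(l==k)
    for Z in (16,):
        pts=np.array([ray(q,c,Z)[:2] for q in np.argwhere(mm)[:,::-1]],np.float32)
        print(cv2.minAreaRect(pts))
        print("fit",fit([box(53,85,0,.1)],{c:mm},[*ray(px,c,16)[:2],0],16))
    print(proj([[582,-50,16]],c))
t={"top":(311,170),"side":(366,182)}
for n,px,h in(("tin",(169,231),26),("can",(208,150),132),("mug",(445,155),88)): print(n,ray(px,"top",h))
E
```

```text
deep_tray_c ['top', 'side'] [463.6 -21.4] 2.675 -0.932
deep_tray_c ['top'] [462.7 -22.1] 2.651 -0.928
deep_tray_c ['side'] [464.6 -19.9] 2.715 -0.968
bead_tray_c ['top', 'side'] [470.6 191. ] 1.405 -0.931
bead_tray_c ['top'] [469.  191.4] 1.412 -0.942
bead_tray_c ['side'] [472.1 190.5] 1.394 -0.955
fly_tray_c ['top', 'side'] [ 444.2 -220.4] 1.782 -0.927
fly_tray_c ['top'] [ 443.  -220.6] 1.783 -0.956
fly_tray_c ['side'] [ 446.4 -219.4] 1.78 -0.96
kit_lid_c ['top', 'side'] [ 540.5 -381.7] 0.828 -0.933
kit_lid_c ['top'] [ 539.3 -382.2] 0.84 -0.95
kit_lid_c ['side'] [ 542.6 -380.3] 0.841 -0.96
top [22 35 66] [333 170  37  22 737]
((668.9814453125, -69.23568725585938), (55.59613800048828, 94.00662231445312), 0.5099198222160339)
fit (array([668.29476129, -69.25254274,   3.15023895]), np.float64(-0.9166101694915254))
[[343.38799161 213.45725171]]
side [ 30  52 101] [372 262  27  23 429]
((670.8927001953125, -66.24458312988281), (51.212223052978516, 81.677978515625), 2.1012139320373535)
fit (array([671.08295172, -66.40546664,   3.18730868]), np.float64(-0.9153764014949279))
[[348.8073362  272.16894172]]
tin [530.76116923 398.54532412  26.        ]
can [714.07592221 276.73882303 132.        ]
mug [ 718.77013294 -297.13952454   88.        ]
```

```bash
cat >> h.py <<'E'
def go(pos,yaw=None):
    o=bot.get_obs(); R=Ro.from_euler("xyz",o["tcp_rot"]); y=o["tcp_rot"][2]
    print("t",o["time"],"tcp",o["tool_pos"].round(1),o["tcp_rot"].round(3),"F",o["contact_force"].round(1),"w",round(o["grip_width"],1))
    yaw=y if yaw is None else yaw
    rz=-((yaw-y+np.pi/2)%np.pi-np.pi/2)
    G=Ro.from_euler("xyz",[np.pi,0,y-rz])
    d=np.array(pos)-o["tool_pos"]
    print("now:tool shift",R.inv().apply(d).round(1),"rz",round(rz,3),"| after turn shift",G.inv().apply(d).round(1),"tilt",(R.inv()*Ro.from_euler("xyz",[np.pi,0,y])).as_rotvec().round(4))
E
python3 - <<'E'
from h import *
a=cv2.imread("pics/top0.png")
F={"d":(tray(56),(463.6,-21.4,2.675)),"b":(tray(44),(470.6,191,1.405)),"f":(tray(40),(444.2,-220.4,1.782)),"l":(LID,(540.5,-381.7,.828))}
x0,y0=220,150; k=2.9
big=cv2.resize(a[y0:y0+190,x0:x0+275],None,fx=k,fy=k,interpolation=cv2.INTER_CUBIC)
for pa,p in F.values():
    r=render(pa,p,"top"); cs,_=cv2.findContours(r,0,2)
    cv2.polylines(big,[((c/S-[x0,y0])*k).astype(int) for c in cs],True,(0,255,0),1)
for B in [[(-26.5,-42.5),(26.5,-42.5),(26.5,42.5),(-26.5,42.5)],[(-60,-110),(110,-110),(110,110),(-60,110)]]:
    q=proj([(669.7+u,-67.8+v,16) for u,v in B],"top"); cv2.polylines(big,[((q+.5-[x0,y0])*k).astype(int)],True,(0,255,255),1)
cv2.imwrite("pics/chk.png",big)
# board yaw: edges from front edge in both pictures
for c in CM:
    im=cv2.imread(f"pics/{c}0.png"); hsv=cv2.cvtColor(im,cv2.COLOR_BGR2HSV)
    m=max(([d["mask"] for d in bot.outline_of("bay",c)]),key=lambda m:m.sum())
    x,f=fit([[ (px-25,py,z) for px,py,z in [(sx*85+25,sy*110,z) for sx in(-1,1) for sy in(-1,1) for z in(0,16)]]],{c:m},[694,-68,0]); print(c,x,f)
go([463.6,-21.4,120],2.675)
E
```

```text
top [692.54332658 -66.94953297   3.17465875] -0.9780787818306179
side [696.78909204 -64.17124417   3.17287838] -0.9623638164410696
t 1.5 tcp [183.9 491.8 226.8] [3.141 0.    2.784] F [-0.  -0.6 -0.4] w 92.0
now:tool shift [-441.7 -382.7  106.7] rz 0.109 | after turn shift [-480.7 -332.5  106.8] tilt [0.0001 0.     0.    ]
```

View pics/chk.png

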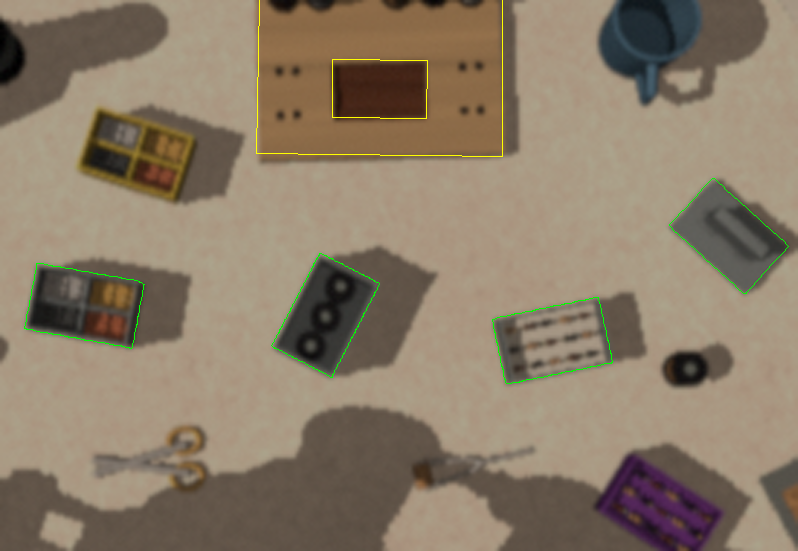

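The outlines sit well on the grey bead tray (248,253), the deep tray (332,259), the white-foam fly tray (408,269) and the lid (470,230), so those are my choices. The yellow tray (269,203) and the purple one (447,325) stay where they are. The bay fit also matches: about (669.7, -67), yaw 0.033.

```bash
python3 -m jog '[[0,0,0,0,0,0.109],[-40,-27.7,8],[-40,-27.7,8]]' 2>&1 | tail -3; python3 -m jog '[[0,0,0,0,0,0.109],[-40,-27.7,9,0,0,0],[-40,-27.7,9,0,0,0],[-40,-27.7,9,0,0,0],[-40,-27.7,9,0,0,0],[-40,-27.7,9,0,0,0],[-40,-27.7,9,0,0,0],[-40,-27.7,9,0,0,0],[-40,-27.7,9,0,0,0],[-40,-27.7,9,0,0,0],[-40,-27.7,9,0,0,0],[-40,-27.7,9,0,0,0]]' 100
python3 -c "
from h import *
go([463.6,-21.4,75],2.675)"
```

```text
schema error: expected 6 numbers
time: 2.7
tool_pos: [440.5, 19.6, 127.6]
tcp_rot: [3.141, 0.001, 2.674]
contact_force: [0.2, 0.9, -0.5]
grip_width: 91.5
finger_force: 0.0
t 2.7 tcp [440.5  19.6 127.6] [3.141e+00 1.000e-03 2.674e+00] F [ 0.2  0.9 -0.5] w 91.5
now:tool shift [-39.1 -26.2  52.6] rz -0.001 | after turn shift [-39.1 -26.2  52.6] tilt [0.0005 0.0008 0.    ]
```

```bash
python3 -m jog '[[-19.5,-13,10,0,0,0],[-19.5,-13,15,0,0,0],[0,0,15,0,0,0],[0,0,12,0,0,0],[0,0,0,0,0,0],[0,0,0,0,0,0]]' >/dev/null
python3 -c "
from h import *
go([463.6,-21.4,21],2.675)
cv2.imwrite('pics/g1.png',bot.capture('side')[210:310,240:400,::-1].repeat(4,0).repeat(4,1))"
```

```text
t 3.3 tcp [462.9 -19.1  75.9] [ 3.142 -0.     2.675] F [1.3 0.2 0.5] w 91.9
now:tool shift [-1.7 -1.8 54.9] rz -0.0 | after turn shift [-1.7 -1.8 54.9] tilt [ 0.0001 -0.0001 -0.    ]
```

View pics/g1.png

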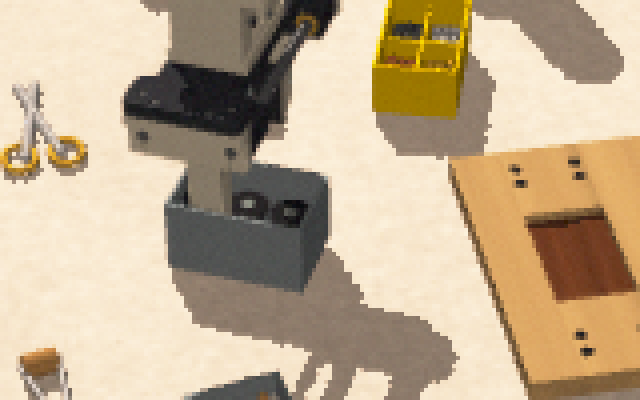

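The near finger at about (294,260) hovers just ahead of the tray's long side, so the gripper straddles it. Descending to grip.

```bash
python3 -m jog '[[-1.7,-1.8,11,0,0,0],[0,0,11,0,0,0],[0,0,11,0,0,0],[0,0,11,0,0,0],[0,0,11,0,0,0],[0,0,0,0,0,0],[0,0,0,0,0,0]]'; python3 -m jog '[[0,0,0,0,0,0],[0,0,0,0,0,0],[0,0,0,0,0,0],[0,0,0,0,0,0],[0,0,0,0,0,0],[0,0,0,0,0,0],[0,0,0,0,0,0],[0,0,0,0,0,0]]' 0
```

```text
time: 4.05
tool_pos: [463.3, -21.4, 20.3]
tcp_rot: [-3.141, -0.001, 2.675]
contact_force: [-0.3, 0.0, 1.1]
grip_width: 91.9
finger_force: 0.0
time: 4.85
tool_pos: [463.7, -21.4, 20.9]
tcp_rot: [3.141, 0.0, 2.675]
contact_force: [-0.7, 1.3, 3.7]
grip_width: 57.9
finger_force: 30.0
```

```bash
python3 -m jog '[[0,0,-3,0,0,0],[0,0,-7,0,0,0],[0,0,-12,0,0,0],[0,0,-15,0,0,0.05],[0,0,-13,0,0,0.12],[0,0,-5,0,0,0.14],[0,0,0,0,0,0.14],[0,0,0,0,0,0.14],[0,0,0,0,0,0.14],[0,0,0,0,0,0.14],[0,0,0,0,0,0.14],[0,0,0,0,0,0.062]]'; python3 -c "
from h import *
go([669.7,-67,70],1.603)"
```

```text
time: 6.05
tool_pos: [463.3, -21.5, 76.0]
tcp_rot: [-3.141, -0.0, 1.598]
contact_force: [0.1, -0.4, -1.7]
grip_width: 57.7
finger_force: 30.0
t 6.05 tcp [463.3 -21.5  76. ] [-3.141 -0.     1.598] F [ 0.1 -0.4 -1.7] w 57.7
now:tool shift [-51.1 205.1   5.9] rz -0.005 | after turn shift [-52.1 204.9   6. ] tilt [-0.0003 -0.0001  0.    ]
```

```bash
python3 -m jog '[[-2.5,10,0,0,0,0],[-5,20,0,0,0,0],[-6.5,25,0,0,0,0],[-7.5,30,0,0,0,0],[-7.5,30,0,0,0,0],[-7.5,30,0,0,0,0],[-6.5,25,1,0,0,0],[-5,20,2,0,0,0],[-4,15,3,0,0,0],[0,0,0,0,0,0],[0,0,0,0,0,0],[0,0,0,0,0,0]]' >/dev/null; python3 -c "
from h import *
go([669.7,-67,32],1.603)
for c in CM: bot.capture(c)
for c in CM:
    m=near('deep_tray_c',c,proj([[670,-67,80]],c)[0]); print(c,m.sum(),fit(tray(56),{c:m},[669,-67,1.6],49))
cv2.imwrite('pics/p1.png',bot.capture('side')[220:320,320:480,::-1].repeat(4,0).repeat(4,1))"
```

```text
t 7.25 tcp [669.3 -66.7  69.7] [-3.141 -0.     1.604] F [ 0.2 -0.3 -1.6] w 57.8
now:tool shift [-0.3  0.4 37.7] rz 0.001 | after turn shift [-0.3  0.4 37.7] tilt [-0.0009 -0.0003  0.    ]Traceback (most recent call last):
  File "<string>", line 6, in <module>
    m=near('deep_tray_c',c,proj([[670,-67,80]],c)[0]); print(c,m.sum(),fit(tray(56),{c:m},[669,-67,1.6],49))
  File "h.py", line 36, in near
    return min(bot.outline_of(t,c),key=lambda d:np.hypot(*(np.array(d["pixel"])-px)))["mask"]
           ~~~^^^^^^^^^^^^^^^^^^^^^^^^^^^^^^^^^^^^^^^^^^^^^^^^^^^^^^^^^^^^^^^^^^^^^^^
ValueError: min() iterable argument is empty
```

```bash
python3 -m jog '[[-0.3,0.4,8,0,0,0],[0,0,8,0,0,0],[0,0,6,0,0,0],[0,0,5,0,0,0],[0,0,3,0,0,0],[0,0,2,0,0,0],[0,0,2,0,0,0],[0,0,1,0,0,0],[0,0,0,0,0,0],[0,0,0,0,0,0]]';python3 -m jog '[[0,0,1,0,0,0],[0,0,1,0,0,0],[0,0,0.5,0,0,0],[0,0,0,0,0,0],[0,0,0,0,0,0]]'
```

```text
time: 8.4
tool_pos: [670.6, -67.2, 34.9]
tcp_rot: [3.141, -0.0, 1.603]
contact_force: [-0.4, 0.1, -2.1]
grip_width: 57.9
finger_force: 30.0
time: 8.9
tool_pos: [670.5, -67.2, 32.2]
tcp_rot: [3.142, -0.0, 1.603]
contact_force: [-0.2, -0.3, -1.4]
grip_width: 57.8
finger_force: 30.0
```

```bash
python3 -m jog '[[0,0,0.5,0,0,0],[0,0,0.5,0,0,0],[0,0,0,0,0,0],[0,0,0,0,0,0]]'
```

```text
time: 9.3
tool_pos: [670.5, -67.2, 32.0]
tcp_rot: [3.141, 0.0, 1.603]
contact_force: [-2.8, -0.4, 5.7]
grip_width: 57.8
finger_force: 30.0
```

```bash
python3 -m jog '[[0,0,0,0,0,0],[0,0,0,0,0,0],[0,0,0,0,0,0],[0,0,0,0,0,0],[0,0,-10,0,0,0],[0,0,-20,0,0,0],[0,0,-30,0,0,0],[0,0,-30,0,0,0],[0,30,-10,0,0,0]]' 76 >/dev/null; python3 -c "
from h import *
go([470.6,191,110],1.405)"
```

```text
t 10.2 tcp [700.2 -66.6 136.5] [3.138e+00 1.000e-03 1.602e+00] F [ 1.1 -0.2  0.2] w 69.5
now:tool shift [ 264.7 -221.5   25.4] rz 0.197 | after turn shift [ 216.1 -269.    26.5] tilt [0.0036 0.001  0.    ]
```

```bash
python3 -m jog '[[0,0,0,0,0,0.1],[0,0,0,0,0,0.097],[12,-15,2,0,0,0],[24,-30,3,0,0,0],[24,-30,3,0,0,0],[26,-32,3,0,0,0],[26,-32,3,0,0,0],[26,-32,3,0,0,0],[26,-32,3,0,0,0],[26,-32,3,0,0,0],[18,-23,3,0,0,0],[8,-11,0,0,0,0]]' 100 >/dev/null; python3 -c "
from h import *
go([470.6,191,9],1.405)
for c in CM: bot.capture(c)
for c in CM:
    m=near('deep_tray_c',c,proj([[670,-67,40]],c)[0]); print(c,m.sum(),fit(tray(56),{c:m},[669,-67,1.6],11))
cv2.imwrite('pics/p1.png',bot.capture('side')[210:310,320:480,::-1].repeat(4,0).repeat(4,1))"
```

```text
t 11.4 tcp [468.9 192.7 105.7] [-3.141 -0.     1.408] F [-0.  -0.1 -0.2] w 91.7
now:tool shift [-1.4  2.  96.7] rz 0.003 | after turn shift [-1.3  2.  96.7] tilt [-0.0003 -0.0002  0.    ]
top 988 (array([668.13578436, -68.99293442,   1.62450242]), np.float64(-0.9563922833571118))
side 1089 (array([671.73020736, -66.78885159,   4.78036051]), np.float64(-0.9437036210455839))
```

View pics/p1.png

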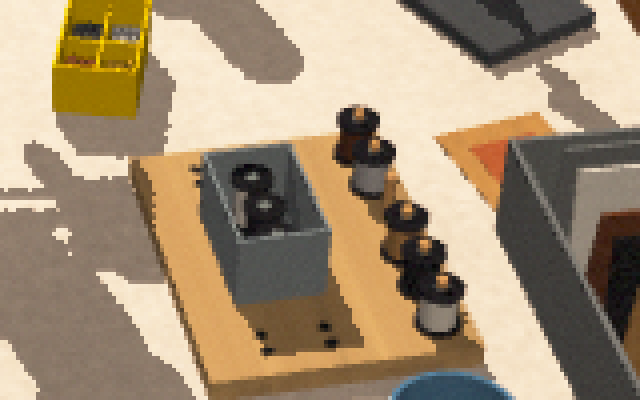

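The deep tray stands square and flush in the recess (centre of the crop, image (385,265)). The fit gives (669.9, -67.9), which agrees with the release pose. Next is the bead tray.

```bash
python3 -m jog '[[-1.4,2,15,0,0,0.003],[0,0,20,0,0,0],[0,0,20,0,0,0],[0,0,15,0,0,0],[0,0,12,0,0,0],[0,0,8,0,0,0],[0,0,6.5,0,0,0],[0,0,0,0,0,0],[0,0,0,0,0,0]]' 100; python3 -m jog '[[0,0,0,0,0,0],[0,0,0,0,0,0],[0,0,0,0,0,0],[0,0,0,0,0,0],[0,0,0,0,0,0],[0,0,0,0,0,0],[0,0,0,0,0,0],[0,0,0,0,0,0]]' 0
```

```text
time: 12.55
tool_pos: [472.7, 189.4, 9.0]
tcp_rot: [3.141, -0.0, 1.403]
contact_force: [0.9, -0.4, -0.7]
grip_width: 92.1
finger_force: 0.0
time: 13.35
tool_pos: [472.3, 189.4, 8.8]
tcp_rot: [3.142, -0.0, 1.403]
contact_force: [-1.4, 0.5, 1.9]
grip_width: 57.9
finger_force: 30.0
```

```bash
python3 -m jog '[[0,0,-3,0,0,0],[0,0,-7,0,0,0],[0,0,-12,0,0,0],[0,0,-16,0,0,0],[0,0,-18,0,0,0],[0,0,-18,0,0,-0.05],[0,0,-16,0,0,-0.05],[0,0,-10,0,0,-0.05],[0,0,-5,0,0,-0.05],[0,0,0,0,0,0],[0,0,0,0,0,0]]'; python3 -c "
from h import *
go([670.5,-69,105],1.603)"
```

```text
time: 14.45
tool_pos: [472.3, 189.3, 114.2]
tcp_rot: [3.141, -0.0, 1.601]
contact_force: [-0.1, 0.4, -0.3]
grip_width: 57.9
finger_force: 30.0
t 14.45 tcp [472.3 189.3 114.2] [ 3.141 -0.     1.601] F [-0.1  0.4 -0.3] w 57.9
now:tool shift [-264.3  190.2    9.2] rz -0.002 | after turn shift [-264.6  189.8    9.2] tilt [ 0.0006 -0.0002 -0.    ]
```

```bash
python3 -m jog '[[-9.6,6.9,0,0,0,0],[-19.2,13.8,0,0,0,0],[-28.8,20.7,0,0,0,0],[-36,25.9,0,0,0,0],[-36,25.9,0,0,0,0],[-36,25.9,0,0,0,0],[-36,25.9,0,0,0,0],[-28.8,20.7,0,0,0,0],[-19.2,13.8,0,0,0,0],[-9.6,6.9,0,0,0,0],[-5,3.6,0,0,0,0],[0,0,0,0,0,0]]' >/dev/null; python3 -m jog '[[0,0,5,0,0,0],[0,0,4,0,0,0],[0,0,0,0,0,0],[0,0,0,0,0,0]]'>/dev/null; python3 -c "
from h import *
go([670.5,-69,75],1.603)
cv2.imwrite('pics/p2.png',bot.capture('side')[190:290,320:480,::-1].repeat(4,0).repeat(4,1))"
```

```text
t 16.05 tcp [670.4 -68.  104.6] [-3.141 -0.     1.604] F [-0.2  0.  -0.5] w 57.9
now:tool shift [-1.   0.1 29.6] rz 0.001 | after turn shift [-1.   0.  29.6] tilt [-0.0004 -0.0002  0.    ]
```

View pics/p2.png

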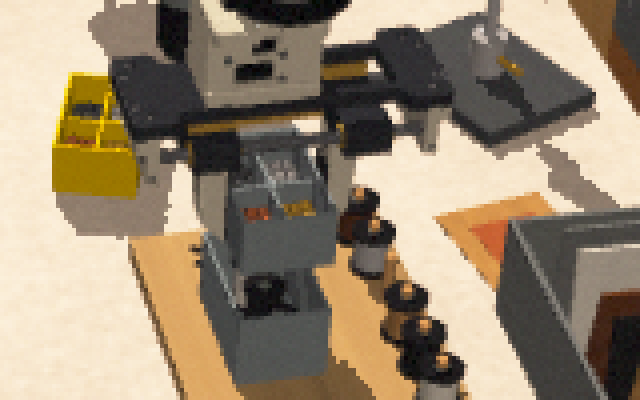

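The bead tray hangs level and aligned above the deep tray. Lowering it.

```bash
python3 -m jog '[[-1,0,6,0,0,0],[0,0,8,0,0,0],[0,0,6,0,0,0],[0,0,4,0,0,0],[0,0,3,0,0,0],[0,0,2,0,0,0],[0,0,1.5,0,0,0],[0,0,1,0,0,0],[0,0,0,0,0,0],[0,0,0,0,0,0]]';python3 -m jog '[[0,0,0.5,0,0,0],[0,0,0.5,0,0,0],[0,0,0.5,0,0,0],[0,0,0,0,0,0],[0,0,0,0,0,0]]'
```

```text
time: 17.1
tool_pos: [670.8, -69.7, 73.4]
tcp_rot: [3.141, -0.0, 1.603]
contact_force: [0.4, 0.2, -2.3]
grip_width: 57.6
finger_force: 30.0
time: 17.6
tool_pos: [670.7, -69.6, 71.7]
tcp_rot: [3.142, -0.0, 1.603]
contact_force: [0.1, -0.6, -0.9]
grip_width: 57.6
finger_force: 30.0
```

```bash
python3 -m jog '[[0,0,0.5,0,0,0],[0,0,0.5,0,0,0],[0,0,0,0,0,0],[0,0,0,0,0,0]]'
```

```text
time: 18.0
tool_pos: [670.8, -69.7, 70.9]
tcp_rot: [3.141, -0.0, 1.603]
contact_force: [-0.6, -0.7, 0.8]
grip_width: 58.0
finger_force: 30.0
```

```bash
python3 -m jog '[[0,0,0.3,0,0,0],[0,0,0,0,0,0],[0,0,0,0,0,0]]'; python3 -m jog '[[0,0,0,0,0,0],[0,0,0,0,0,0],[0,0,0,0,0,0],[0,0,0,0,0,0],[0,0,-10,0,0,0],[0,0,-20,0,0,0],[0,0,-30,0,0,0],[0,0,-15,0,0,0],[0,0,0,0,0,0]]' 76 >/dev/null; python3 -c "
from h import *
go([444.2,-220.4,110],1.782)"
```

```text
time: 18.3
tool_pos: [670.7, -69.6, 70.9]
tcp_rot: [3.141, 0.0, 1.603]
contact_force: [-1.8, 0.3, 4.6]
grip_width: 57.6
finger_force: 30.0
t 19.2 tcp [672.3 -70.  149.2] [3.135e+00 1.000e-03 1.603e+00] F [ 0.9 -0.2  0.7] w 69.2
now:tool shift [-143.  -233.1   37.9] rz -0.179 | after turn shift [ -99.2 -254.6   39.2] tilt [0.0063 0.0015 0.    ]
```

```bash
python3 -m jog '[[0,0,0,0,0,-0.09],[0,0,0,0,0,-0.09],[-5,-12.7,0,0,0,0],[-9.9,-25.4,4,0,0,0],[-12.9,-33,5,0,0,0],[-13.9,-35.6,6,0,0,0],[-13.9,-35.6,6,0,0,0],[-13.9,-35.6,6,0,0,0],[-12.9,-33,6,0,0,0],[-9.9,-25.4,5,0,0,0],[-6.9,-17.8,0,0,0,0],[0,0,0,0,0,0]]' 100 >/dev/null; python3 -c "
from h import *
for c in CM: bot.capture(c)
go([444.2,-220.4,9],1.782)
for c in CM:
    m=near('bead_tray_c',c,proj([[670,-67,80]],c)[0]); print(c,m.sum(),fit(tray(44),{c:m},[669,-67,1.6],62))
cv2.imwrite('pics/p3.png',bot.capture('side')[190:290,320:480,::-1].repeat(4,0).repeat(4,1))"
```

```text
t 20.5 tcp [ 443.2 -220.1  107.2] [ 3.141 -0.     1.782] F [0.6 0.2 0.3] w 91.8
now:tool shift [-0.6  0.9 98.2] rz -0.0 | after turn shift [-0.5  0.9 98.2] tilt [ 0.0001 -0.0004 -0.    ]
top 850 (array([666.61862026, -69.77296334,   1.57641397]), np.float64(-0.8415320834106801))
side 959 (array([670.82672599, -66.56344292,   4.74508729]), np.float64(-0.9645327073155257))
```

View pics/p3.png

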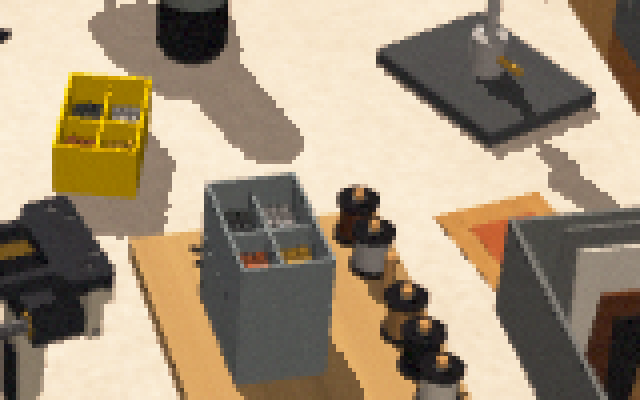

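The bead tray is fully down and flush on the deep tray, and together they look like one block at (386,260). Next is the fly tray.

```bash
python3 -m jog '[[-0.5,0.9,15,0,0,0],[0,0,20,0,0,0],[0,0,20,0,0,0],[0,0,15,0,0,0],[0,0,13,0,0,0],[0,0,9,0,0,0],[0,0,6,0,0,0],[0,0,0,0,0,0],[0,0,0,0,0,0]]' 100; python3 -m jog '[[0,0,0,0,0,0],[0,0,0,0,0,0],[0,0,0,0,0,0],[0,0,0,0,0,0],[0,0,0,0,0,0],[0,0,0,0,0,0],[0,0,0,0,0,0],[0,0,0,0,0,0]]' 0
```

```text
time: 21.55
tool_pos: [444.5, -220.5, 9.7]
tcp_rot: [3.141, 0.0, 1.783]
contact_force: [0.9, -0.0, 0.6]
grip_width: 91.8
finger_force: 0.0
time: 22.35
tool_pos: [444.3, -220.5, 9.5]
tcp_rot: [3.141, 0.0, 1.783]
contact_force: [-0.4, -0.9, 4.1]
grip_width: 57.8
finger_force: 30.0
```

```bash
python3 -m jog '[[0,0,-3,0,0,0],[0,0,-7,0,0,0],[0,0,-12,0,0,0],[0,0,-17,0,0,0],[0,0,-20,0,0,0],[0,0,-20,0,0,0.05],[0,0,-20,0,0,0.05],[0,0,-18,0,0,0.05],[0,0,-13,0,0,0.03],[0,0,-7,0,0,0],[0,0,-4,0,0,0],[0,0,0,0,0,0]]' ; python3 -c "
from h import *
go([670.6,-68.3,145],1.603)"
```

```text
time: 23.55
tool_pos: [444.2, -220.4, 150.8]
tcp_rot: [3.141, 0.0, 1.603]
contact_force: [0.4, 0.1, -1.2]
grip_width: 58.0
finger_force: 30.0
t 23.55 tcp [ 444.2 -220.4  150.8] [3.141 0.    1.603] F [ 0.4  0.1 -1.2] w 58.0
now:tool shift [144.6 231.3   5.8] rz 0.0 | after turn shift [144.7 231.2   5.8] tilt [0.0005 0.0003 0.    ]
```

```bash
python3 -m jog '[[5.3,8.4,0,0,0,0],[10.5,16.8,0,0,0,0],[15.8,25.2,0,0,0,0],[19.7,31.5,0,0,0,0],[19.7,31.5,0,0,0,0],[19.7,31.5,0,0,0,0],[19.7,31.5,0,0,0,0],[15.8,25.2,0,0,0,0],[10.5,16.8,0,0,0,0],[5.3,8.4,0,0,0,0],[2.6,4.2,0,0,0,0],[0,0,0,0,0,0]]' >/dev/null; python3 -m jog '[[0,0,3,0,0,0],[0,0,3,0,0,0],[0,0,0,0,0,0],[0,0,0,0,0,0]]'>/dev/null; python3 -c "
from h import *
go([670.6,-68.3,115],1.603)
cv2.imwrite('pics/p4.png',bot.capture('side')[170:270,320:480,::-1].repeat(4,0).repeat(4,1))"
```

```text
t 25.15 tcp [670.1 -68.9 144.5] [-3.141 -0.     1.602] F [ 1.7  0.5 -0.4] w 57.8
now:tool shift [ 0.6  0.5 29.5] rz -0.001 | after turn shift [ 0.6  0.5 29.5] tilt [-0.0001 -0.0001  0.    ]
```

View pics/p4.png

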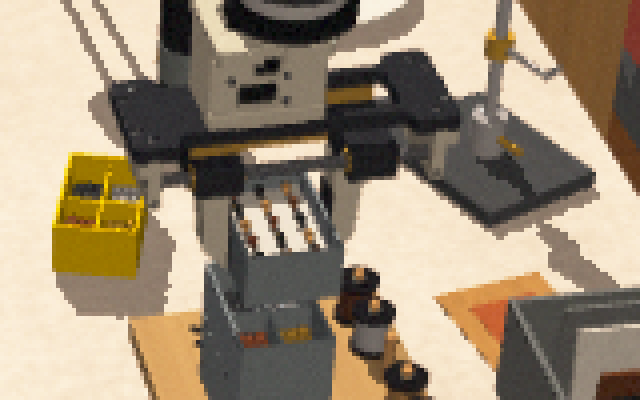

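The fly tray hangs level above the bead tray and aligned with it. Lowering it.

```bash
python3 -m jog '[[0.5,0.4,6,0,0,0],[0,0,8,0,0,0],[0,0,6,0,0,0],[0,0,4,0,0,0],[0,0,3,0,0,0],[0,0,2,0,0,0],[0,0,1.5,0,0,0],[0,0,1,0,0,0],[0,0,0,0,0,0],[0,0,0,0,0,0]]';python3 -m jog '[[0,0,0.5,0,0,0],[0,0,0.5,0,0,0],[0,0,0.5,0,0,0],[0,0,0,0,0,0],[0,0,0,0,0,0]]'
```

```text
time: 26.2
tool_pos: [670.9, -68.0, 113.1]
tcp_rot: [3.141, -0.0, 1.603]
contact_force: [0.7, 0.5, -1.4]
grip_width: 57.8
finger_force: 30.0
time: 26.7
tool_pos: [670.8, -68.0, 111.4]
tcp_rot: [-3.142, -0.0, 1.603]
contact_force: [-0.1, 0.1, -0.4]
grip_width: 58.2
finger_force: 30.0
```

```bash
python3 -m jog '[[0,0,0.5,0,0,0],[0,0,0.5,0,0,0],[0,0,0.2,0,0,0],[0,0,0,0,0,0],[0,0,0,0,0,0]]'
```

```text
time: 27.2
tool_pos: [670.8, -68.0, 110.6]
tcp_rot: [3.141, 0.0, 1.603]
contact_force: [-1.3, 1.3, 3.1]
grip_width: 57.7
finger_force: 30.0
```

```bash
python3 -m jog '[[0,0,0,0,0,0],[0,0,0,0,0,0],[0,0,0,0,0,0],[0,0,0,0,0,0],[0,0,-10,0,0,0],[0,0,-20,0,0,0],[0,0,-25,0,0,0],[0,0,-10,0,0,0],[0,0,0,0,0,0],[0,0,0,0,0,0]]' 76 >/dev/null; python3 -c "
from h import *
go([540.5,-381.7,100],.828)"
```

```text
t 28.2 tcp [670.4 -67.9 174.6] [-3.141 -0.     1.603] F [-0.1  0.8 -0.1] w 69.8
now:tool shift [-309.5 -139.9   74.6] rz 0.775 | after turn shift [-319.   116.5   74.6] tilt [-0.0008 -0.0003  0.    ]
```

```bash
python3 -m jog '[[0,0,0,0,0,0.125],[0,0,0,0,0,0.13],[0,0,0,0,0,0.13],[0,0,0,0,0,0.13],[0,0,0,0,0,0.13],[0,0,0,0,0,0.13],[-15,5.5,0,0,0,0],[-30,11,0,0,0,0],[-36,13.1,0,0,0,0],[-36,13.1,0,0,0,0],[-36,13.1,0,0,0,0],[-36,13.1,0,0,0,0]]' 100 >/dev/null;  python3 -m jog '[[-36,13.1,0,0,0,0],[-36,13.1,0,0,0,0],[-30,11,5,0,0,0],[-18,6.6,10,0,0,0],[-10,3.7,15,0,0,0],[0,0,20,0,0,0],[0,0,15,0,0,0],[0,0,10,0,0,0],[0,0,0,0,0,0],[0,0,0,0,0,0]]' >/dev/null; python3 -c "
from h import *
for c in CM: bot.capture(c)
go([540.5,-381.7,14],.828)
for c in CM:
    m=near('fly_tray_c',c,proj([[670,-67,120]],c)[0]); print(c,m.sum(),fit(tray(40),{c:m},[669,-67,1.6],101))
a=bot.capture('side'); cv2.imwrite('pics/p5.png',a[170:420,290:490,::-1].repeat(2,0).repeat(2,1))"
```

```text
t 30.5 tcp [ 541.3 -381.7  101.1] [ 3.14  -0.     0.829] F [ 0.4  1.  -1. ] w 92.1
now:tool shift [-0.6 -0.7 87.1] rz 0.001 | after turn shift [-0.6 -0.6 87.1] tilt [ 0.0016 -0.0001 -0.    ]
top 1123 (array([667.20188672, -69.68450317,   1.60814973]), np.float64(-0.9482213219379544))
side 1617 (array([669. , -67. ,   1.6]), np.float64(0.0))
```

View pics/p5.png

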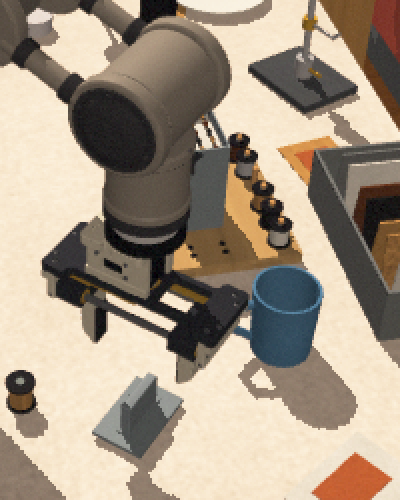

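The fly tray shows nested on the stack in the top fit (667.2, -69.7, yaw 1.608), like the trays below it. The gripper hovers over the lid's handle at (360,377), clear of the mug.

```bash
python3 -m jog '[[-0.6,-0.6,15,0,0,0],[0,0,18,0,0,0],[0,0,16,0,0,0],[0,0,14,0,0,0],[0,0,12,0,0,0],[0,0,8,0,0,0],[0,0,4,0,0,0],[0,0,0,0,0,0],[0,0,0,0,0,0]]' 50; python3 -m jog '[[0,0,0,0,0,0],[0,0,0,0,0,0],[0,0,0,0,0,0],[0,0,0,0,0,0],[0,0,0,0,0,0],[0,0,0,0,0,0],[0,0,0,0,0,0],[0,0,0,0,0,0],[0,0,0,0,0,0]]' 0
```

```text
time: 31.55
tool_pos: [540.1, -381.9, 13.7]
tcp_rot: [3.141, -0.0, 0.828]
contact_force: [0.7, -0.5, -0.5]
grip_width: 45.8
finger_force: 0.0
time: 32.45
tool_pos: [539.9, -381.7, 13.3]
tcp_rot: [3.141, -0.0, 0.828]
contact_force: [0.4, 0.2, 1.4]
grip_width: 12.1
finger_force: 30.0
```

```bash
python3 -m jog '[[0,0,-4,0,0,0],[0,0,-10,0,0,0],[0,0,-18,0,0,0],[0,0,-22,0,0,0],[0,0,-24,0,0,0],[0,0,-24,0,0,0],[0,0,-24,0,0,0],[0,0,-22,0,0,0],[0,0,-15,0,0,0],[0,0,-8,0,0,0],[0,0,-4,0,0,0],[0,0,0,0,0,0]]' >/dev/null; python3 -m jog '[[0,0,0,0,0,-0.075],[0,0,0,0,0,-0.12],[0,0,0,0,0,-0.12],[0,0,0,0,0,-0.12],[0,0,0,0,0,-0.12],[0,0,0,0,0,-0.12],[0,0,0,0,0,-0.1],[0,0,0,0,0,0]]' ; python3 -c "
from h import *
go([670.8,-68.3,185],1.603)"
```

```text
time: 34.45
tool_pos: [539.4, -381.4, 186.9]
tcp_rot: [-3.14, -0.002, 1.604]
contact_force: [-1.0, 0.1, 0.2]
grip_width: 12.0
finger_force: 30.0
t 34.45 tcp [ 539.4 -381.4  186.9] [-3.140e+00 -2.000e-03  1.604e+00] F [-1.   0.1  0.2] w 12.0
now:tool shift [308.6 141.5   2.2] rz 0.001 | after turn shift [308.7 141.4   1.9] tilt [-0.0016 -0.0016  0.    ]
```

```bash
python3 -m jog '[[11.2,5.1,0,0,0,0],[22.4,10.3,0,0,0,0],[33.7,15.4,0,0,0,0],[42.1,19.3,0,0,0,0],[42.1,19.3,0,0,0,0],[42.1,19.3,0,0,0,0],[42.1,19.3,0,0,0,0],[33.7,15.4,0,0,0,0],[22.4,10.3,0,0,0,0],[11.2,5.1,0,0,0,0],[5.6,2.6,0,0,0,0],[0,0,0,0,0,0]]' >/dev/null; python3 -m jog '[[0,0,0,0,0,0],[0,0,0,0,0,0],[0,0,0,0,0,0]]' >/dev/null; python3 -c "
from h import *
go([670.8,-68.3,154],1.603)
cv2.imwrite('pics/p6.png',bot.capture('side')[150:250,320:480,::-1].repeat(4,0).repeat(4,1))"
```

```text
t 35.95 tcp [671.1 -69.9 188.3] [3.142 0.    1.601] F [ 0.2  0.9 -1. ] w 12.1
now:tool shift [ 1.6 -0.2 34.3] rz -0.002 | after turn shift [ 1.6 -0.2 34.3] tilt [0.     0.0001 0.    ]
```

View pics/p6.png

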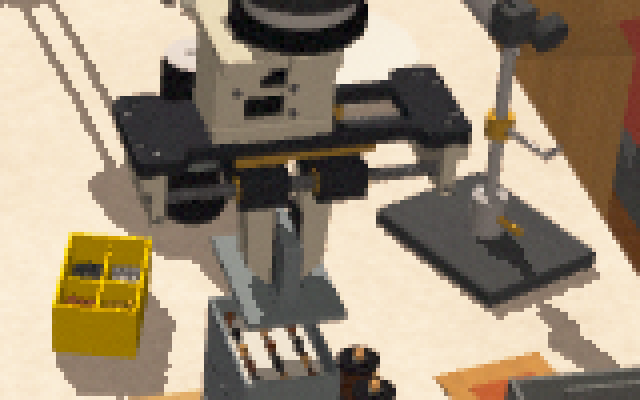

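The lid hangs level and aligned above the fly tray. Lowering it.

```bash
python3 -m jog '[[1.5,0,6,0,0,0],[0,0,8,0,0,0],[0,0,7,0,0,0],[0,0,5,0,0,0],[0,0,4,0,0,0],[0,0,2,0,0,0],[0,0,1.5,0,0,0],[0,0,1,0,0,0],[0,0,0,0,0,0],[0,0,0,0,0,0]]';python3 -m jog '[[0,0,0.7,0,0,0],[0,0,0.7,0,0,0],[0,0,0.6,0,0,0],[0,0,0.5,0,0,0],[0,0,0,0,0,0],[0,0,0,0,0,0]]'
```

```text
time: 37.0
tool_pos: [671.4, -67.2, 153.9]
tcp_rot: [3.141, 0.0, 1.603]
contact_force: [0.7, -0.5, -0.5]
grip_width: 11.4
finger_force: 30.0
time: 37.6
tool_pos: [671.3, -67.2, 151.2]
tcp_rot: [-3.142, -0.0, 1.603]
contact_force: [-0.8, 0.0, -0.5]
grip_width: 11.8
finger_force: 30.0
```

```bash
python3 -m jog '[[0,0,0.6,0,0,0],[0,0,0.6,0,0,0],[0,0,0.4,0,0,0],[0,0,0.3,0,0,0],[0,0,0,0,0,0],[0,0,0,0,0,0]]'
```

```text
time: 38.2
tool_pos: [671.3, -67.2, 149.3]
tcp_rot: [3.142, -0.0, 1.603]
contact_force: [-0.3, -0.2, -1.0]
grip_width: 11.8
finger_force: 30.0
```

```bash
python3 -m jog '[[0,0,0.3,0,0,0],[0,0,0.3,0,0,0],[0,0,0,0,0,0],[0,0,0,0,0,0]]'
```

```text
time: 38.6
tool_pos: [671.4, -67.2, 149.3]
tcp_rot: [3.141, 0.0, 1.603]
contact_force: [-1.7, 0.4, 4.2]
grip_width: 11.6
finger_force: 30.0
```

Contact came at the expected height. Releasing to a moderate opening, rising, and backing off towards the robot.

```bash
python3 -m jog '[[0,0,0,0,0,0],[0,0,0,0,0,0],[0,0,0,0,0,0],[0,0,0,0,0,0],[0,0,-10,0,0,0],[0,0,-20,0,0,0],[0,0,-25,0,0,0],[0,0,-20,0,0,0],[0,-20,0,0,0,0],[0,-35,0,0,0,0],[0,-40,0,0,0,0],[0,-40,0,0,0,0]]' 50; python3 -m jog '[[0,-40,0,0,0,0],[0,-40,0,0,0,0],[0,-20,0,0,0,0],[40,0,0,0,0,0],[40,0,0,0,0,0],[40,0,0,0,0,0],[40,0,0,0,0,0],[20,0,0,0,0,0],[0,0,0,0,0,0],[0,0,0,0,0,0]]'; python3 -c "
from h import *
a=bot.capture('side'); b=bot.capture('top')
for c in CM:
    m=near('kit_lid_c',c,proj([[670,-67,150]],c)[0]); print(c,m.sum(),fit(LID,{c:m},[669,-67,1.6],136))
s=a[150:300,300:460,::-1].repeat(3,0).repeat(3,1); t=b[100:250,280:380,::-1].repeat(3,0).repeat(3,1)
cv2.imwrite('pics/end.png',np.hstack([s,t]))"
```

```text
time: 39.8
tool_pos: [535.0, -71.5, 224.3]
tcp_rot: [3.141, 0.0, 1.603]
contact_force: [-0.1, 0.2, 0.3]
grip_width: 45.9
finger_force: 0.0
time: 40.8
tool_pos: [430.8, 105.1, 224.3]
tcp_rot: [3.141, 0.0, 1.604]
contact_force: [-1.0, -0.4, -0.2]
grip_width: 45.8
finger_force: 0.0
top 982 (array([669.13422753, -65.9749405 ,   1.61243956]), np.float64(-0.9629745842485096))
side 679 (array([672.1828132 , -63.42827325,   1.59537264]), np.float64(-0.9385925593904079))
```

View pics/end.png

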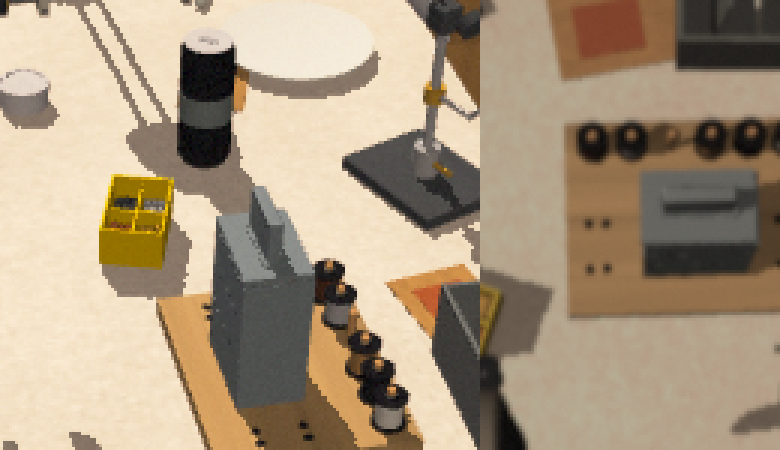

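The stack stands square with the lid flush (side view around (388,250)). The lid fit is within the 4.5 mm clearance, and contact came at the full-depth height.

```bash
python3 -c "
from plant import bot
print(bot.close_job())"
```

```text
the job is handed in; nothing more can be done
None
```

The kit is packed in the bay in the order asked (deep tray, bead tray, fly tray, lid), each part nested at its seated height, and I handed the job in at about 41 s. The lid sits roughly 3 mm off centre, within its 4.5 mm clearance, and I never touched the tin, can, mug or the look-alike trays.

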